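# Seat the keyed cover of a dosing pump head

### The job

Close the dosing pump: with a fingertip, turn its round white cover by pushing the upright lug until the notch in its rim stands over the steel pin, then press the cover down until it is fully home on the pump head. Do not lift the cover or pull it off, and leave the cap, the vial, the rubber collar and the screwdriver where they lie.

Things in the scene. Friction and masses are not known exactly. Their poses are not given: they have to be found in the camera images.
- pump: Dosing pump, black head on an aluminium base, bolted down, facing up, any yaw. Origin: on the head's axis at bench level, z up. Base box 150 x 116 mm, 26 mm high; on it the round head, 100 mm in diameter, flat top face 70 mm above the bench. An ear 22 mm wide juts 12 mm past the head's rim on the pump's +x side, level with the face, and carries the pin. Two white hose stubs leave level on the -x side.
- pin (a point): Foot of the upright steel key pin, on the top face at the ear, 48 mm from the head's axis. Pin 9 mm in diameter with a round tip, 7.8 mm high above the face.
- cover: White round cover, 100 mm in diameter, 8 mm thick, flat top free but for the lug, on the head's axis. Origin: centre of its underside, z up, +x towards its notch. At the start its underside is 79 mm above the bench, just above the pin. It turns about the upright axis without end, either way, with light friction (about 1.3 N at the lug), and stays where it is left.
- hub (a joint): How far the cover is pressed down (m): 0 at the start, 9 mm above the face; 0.009 fully home, underside on the face, top 78 mm above the bench. It slides on a snug steel hub: pressing takes about 7 to 10 N and it stays where it is left. It can go down only with the notch over the pin; else the pin stops it part-way (2 to 4 mm at 10 to 25 N).
- notch (a point): Middle of the only notch in the cover's rim, on the underside, 48 mm from the axis (the cover's +x). Notch open to the outside, about 15 mm wide at the rim, 12 mm deep, cut through the whole thickness.
- lug (a point): Top of the upright round lug on the cover, 16 mm in diameter, 26 mm high above the cover's top, 32 mm from the axis, exactly opposite the notch. To be pushed sideways with a fingertip to turn the cover.
- cap: White screw cap lying on the bench, 42 mm in diameter, 20 mm high; origin under its centre. Leave alone.
- vial: Small glass vial, 28 mm in diameter, 55 mm high; origin under its centre. Leave alone.
- collar: Loose black rubber collar, 56 mm in diameter, 12 mm high; origin under its centre. Leave alone.
- driver: Screwdriver lying on the bench; origin near its middle at bench level. Leave alone.
There are look-alikes about, which are no part of the job. Of the things like the pump, leave any that is green; of the rest the larger one is meant.

How it is judged:
By the outcome, as a careful person would: the job done as asked, in the order asked, and still so for the second after the job is handed in, with the robot touching nothing.
It also fails if it takes over 58 s, if anything falls off the work surface, if the arm or the gripper's body presses on something with over 40 N, if the wrist force passes 120 N, or if a joint passes its speed limit or range.

### The arm

A 6-joint arm with a two-finger parallel gripper is mounted at the origin on the work surface. World frame = base frame: x ahead of the robot, y to its left, z up, the work surface at z = 0. Lengths are in mm, angles in rad, forces in N, time in s.
With the tool pointing down it reaches from about 400 to 925 mm from the base axis. Payload 12.5 kg.
Tool frame: the origin (TCP) lies at the centre of the arm's flange, where the gripper is bolted on; the fingertips stand 190 mm ahead of it and the grasp point (between the pads) lies 171 mm ahead of it; z points along the fingers, y is the direction in which the jaws open and shut (so a half turn about z gives the same grasp; the last joint's range is limited). The gripper opens to 95 mm and grips with 3 to 60 N. Pads are 20 mm wide; open, the fingers measure 119 mm over their backs; the gripper's body (75 mm by 180 mm) begins 59 mm behind the grasp point.
Start: joints at [-1.277, 0.491, 1.559, -0, 1.092, -0.106], TCP at [243.29, -575.704, 404.761] pointing down, gripper open.
Joint ranges: [-3.1, 3.1], [-0.84, 2.19], [0.05, 2.79], [-1.13, 4.28], [0.06, 2.93], [-2.69, 2.69]. Speed limits (rad/s): [2.22, 2.22, 2.79, 3.14, 3.14, 3.14].

### API

Orientations are given as [roll, pitch, yaw] about the fixed x, y, z axes, in that order (R = Rz(yaw) Ry(pitch) Rx(roll)).
In Python, from cell import env, optics gives the robot as it stands.
- The arm moves only by the tool apply_moves, never from a script. Its argument "commands" is a list of rows, each a list of 7 numbers: the turn, a rotation vector about the tool's x, y, z in degrees, then the shift along the tool's x, y, z in m, then the finger opening in m, from 0 to 0.0951. A call has 1 to 5 rows; each row shifts and turns the commanded pose from where the row before left it, along the tool's axes as they then stand; what a row does not reach is not made up. A row lasts 1/12 s, in which the tool goes at most 41.7 mm and 7.16 degrees, less where a joint would pass 70% of its speed; a pose out of reach is approached as far as the arm can. A call with a gripper value outside its range is refused whole. The fingers move at their own pace and stop on an object; the grip force is fixed at half the most. Time passes only in rows, so rows that do not move let the fingers close. It gives the time, the measured TCP pose, the force and the opening at its end, in the units of the state.
- env.state(): the state, without advancing time (a new reading comes with each control period).
- optics.read_camera(name): name is "side" or "top"; returns a dict with "color" (480x640x3 uint8, red, green, blue), "fx", "fy", "cx", "cy" (pixels), "eye" and "rotation" of the camera in the world. Camera axes: x right, y up, looking along -z (the intrinsics and any distortion apply to the point x, -y, -z); pixel columns grow to the right and rows downward; lengths in mm; the calibration is good to about 2 mm. A picture is of the moment at which its call begins. There is no depth.
- env.job_done(): hands the job in, once; it reports no verdict.
The state is a dict: "t": time; "joints": joint angles; "qvel": joint speeds; "tau": joint torques, N m; "eef_pos": TCP position; "tcp_rot": TCP orientation; "ft_force": force on the tool from outside, world axes, zero at the start; "moment": the same for the moment, N m; "opening": opening from 0.0 (shut) to 1.0 (fully open).
Only numpy, scipy, OpenCV 4.12 (cv2) and the standard library are available. Lean on these libraries where they do the work, as an engineer would, in place of code of your own. Each camera call takes 0.05 s, during which the arm holds its last target. There are 200 camera calls.

## Working session

There is one attempt and no reset: what is moved stays moved. The work goes in short steps, Python scripts to look and compute and a tool call to move; the robot and the scene stay as the last step left them, time stands still between calls to the robot, and variables do not carry over. Pictures are saved under pics/ and viewed, about 8 in all and at most 12, crops included, and the job is handed in when it is done.

Besides the shell and the picture viewer there is one more tool, called after "Call:" as name([rows], argument=value, ...), one row to a line, values as JSON. apply_moves: Moves the arm, as the interface text tells. Its arguments: {"type":"object","properties":{"commands":{"type":"array","items":{"type":"array","items":{"type":"number"}}}},"required":["commands"]}

```bash
mkdir -p pics; ls
cat > h.py <<'E'
import numpy as np, cv2
from cell import env, optics
def shot(name,fn=None):
    d=optics.read_camera(name)
    if fn: cv2.imwrite('pics/'+fn,d['color'][:,:,::-1])
    return d
def ray(d,u,v):
    r=np.array([(u-d['cx'])/d['fx'],-(v-d['cy'])/d['fy'],-1.0])
    return np.array(d['eye']),np.array(d['rotation'])@r
def onz(d,u,v,z):
    e,r=ray(d,u,v); return e+r*(z-e[2])/r[2]
def proj(d,p):
    q=np.array(d['rotation']).T@(np.array(p)-np.array(d['eye'])); return d['cx']+d['fx']*q[0]/-q[2], d['cy']-d['fy']*q[1]/-q[2]
E
python3 - <<'E'
from h import *
for n in('top','side'):
    d=shot(n,n+'0.png'); print({k:np.round(v,3).tolist() for k,v in d.items() if k!='color'})
print(env.state())
E
```

```text
pics
{'fx': 580.833, 'fy': 580.833, 'cx': 327.349, 'cy': 244.853, 'eye': [491.392, 4.187, 1207.446], 'rotation': [0.108, -0.002, -1.592]}
{'fx': 483.046, 'fy': 483.046, 'cx': 323.11, 'cy': 237.726, 'eye': [198.965, 746.776, 692.748], 'rotation': [0.964, 0.002, -2.659]}
{'t': 0.1, 'joints': array([-1.27659552e+00,  4.91467676e-01,  1.55937370e+00,  1.04680758e-05,
        1.09166354e+00, -1.05583864e-01]), 'qvel': array([ 0.00150948, -0.00087139, -0.00048985, -0.00134456,  0.00139185,
        0.0004727 ]), 'tau': array([ 5.53654914e-03, -6.13622975e+01, -2.58606470e+01,  6.94969716e-02,
        4.70358494e-02, -5.09983863e-05]), 'eef_pos': array([ 243.28596614, -575.67782698,  404.24483327]), 'tcp_rot': array([-3.14068645e+00, -1.05374049e-04,  3.99779794e-01]), 'ft_force': array([ 0.62160564, -0.38368964,  0.13653156]), 'moment': array([ 0.00489856, -0.05811552,  0.00070046]), 'opening': 1.0002655336875834}
```

View pics/top0.png

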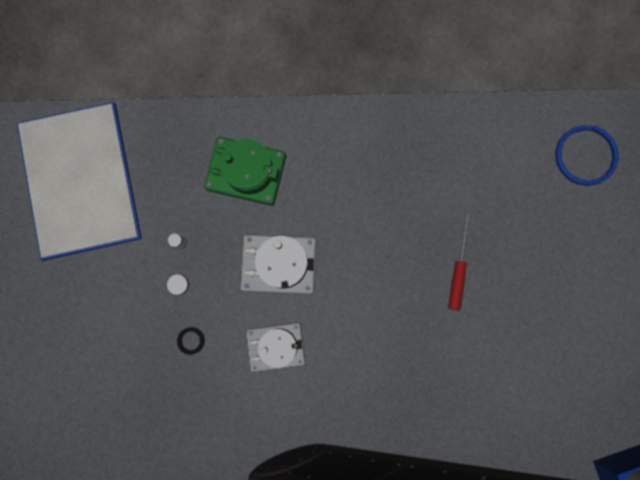

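View pics/side0.png

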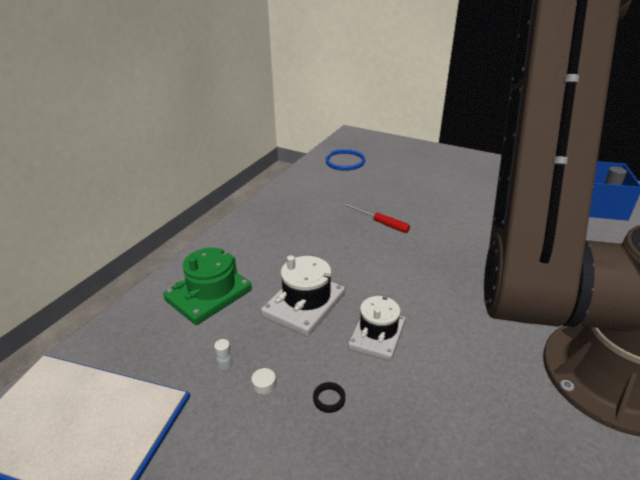

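The target is the larger non-green pump. In the top view its cover is at about (280,262), the lug at (278,244), the notch at (285,285) and the ear at (311,264). Next I'll measure it.

```bash
cat >> h.py <<'E'
from scipy.spatial.transform import Rotation as Ro
_s=shot
def shot(name,fn=None):
    d=_s(name,fn); d['rotation']=Ro.from_euler('xyz',d['rotation']).as_matrix(); return d
def tri(a,b):
    A=[];B=[]
    for e,r in(a,b):
        r=r/np.linalg.norm(r);P=np.eye(3)-np.outer(r,r);A.append(P);B.append(P@e)
    return np.linalg.lstsq(np.vstack(A),np.hstack(B),rcond=None)[0]
E
python3 - <<'E'
from h import *
t=shot('top'); s=shot('side')
a=cv2.resize(t['color'][222:302,230:330],None,fx=6,fy=6,interpolation=cv2.INTER_CUBIC)[:,:,::-1]
b=cv2.resize(s['color'][245:335,255:355],None,fx=5,fy=5,interpolation=cv2.INTER_CUBIC)[:,:,::-1]
cv2.imwrite('pics/c_top.png',a)
cv2.imwrite('pics/c_side.png',b)
# white cover in top
g=t['color'].min(2)[222:302,230:330]
print('levels',np.percentile(g,[10,50,75,90,97]))
print(onz(t,281,262,87),onz(t,278,244,113),onz(t,285,285,87),onz(t,311,264,70), onz(s,306,272,87))
print('lug',tri(ray(t,278,244),ray(s,290.5,259)))
E
```

```text
levels [ 81.   90.5 150.  168.  168. ]
[581.91488696  89.26171495  87.        ] [614.1422809   92.52827413 113.        ] [537.34383174  82.13745367  87.        ] [578.09268586  31.7465113   70.        ] [580.15419938  95.86465843  87.        ]
lug [615.73344211  93.51599388 105.37438165]
```

View pics/c_top.png

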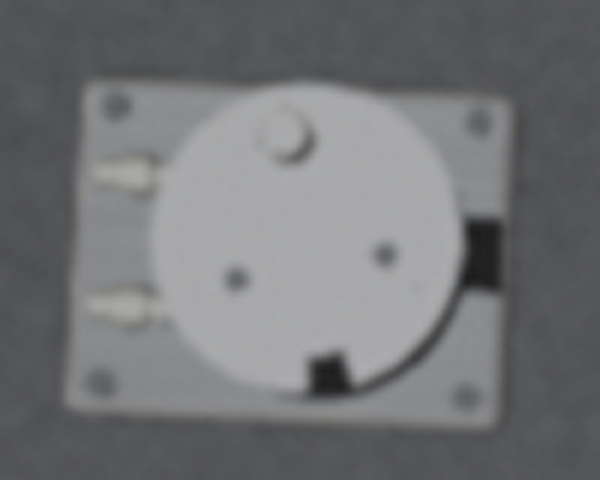

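View pics/c_side.png

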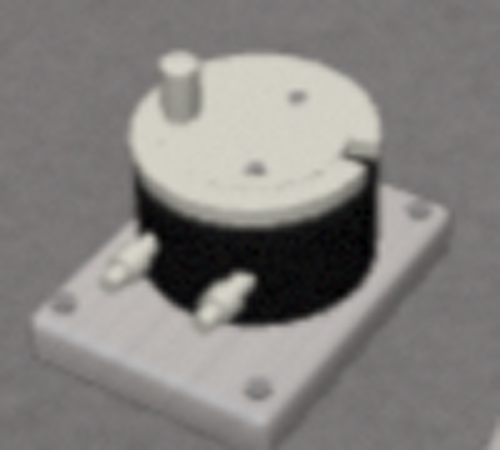

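```bash
cat >> h.py <<'E'
def crop2px(x,y,ox=230,oy=222,f=6): return ox+(x+.5)/f-.5, oy+(y+.5)/f-.5
E
python3 - <<'E'
from h import *
t=shot('top')
P=lambda x,y,z: onz(t,*crop2px(x,y),z)[:2]
C=P(307.5,240,87); E=P(502,254.5,70)
L=P(285,132,113); N=P(330,375,87)
# cover circle by contour fit, from white mask
g=cv2.resize(t['color'][222:302,230:330],None,fx=6,fy=6,interpolation=cv2.INTER_CUBIC).astype(int)
B=[P(*p,26) for p in((87,82),(512,97),(497,428),(67,408))]
bx=(B[1]-B[0]+B[2]-B[3])/2; by=(B[0]-B[3]+B[1]-B[2])/2
an=lambda v: np.degrees(np.arctan2(v[1],v[0]))
print('cover',C,'base c',np.mean(B,0),'size',np.linalg.norm(bx),np.linalg.norm(by),'yaw',an(bx),an(by)-90)
print('ear',E,an(E-C),np.linalg.norm(E-C))
print('lug',L,an(L-C),np.linalg.norm(L-C),'notch',N,an(N-C),np.linalg.norm(N-C))
r=(P(465,240,87)-P(150,240,87)); print('diam',np.linalg.norm(r),np.linalg.norm(P(307,83,87)-P(307,396,87)))
s=shot('side')
c=lambda x,y:crop2px(x,y,255,245,5)
print('side lug',tri(ray(t,*crop2px(285,132)),ray(s,*c(180,64))))
e=[onz(s,*c(*p),87)[:2] for p in((132,135),(380,130),(256,54),(240,212))]
print('side cover',e,'lugtop',onz(s,*c(180,64),113),'notch',onz(s,*c(357,148),87))
E
```

```text
cover [582.72975231  89.57345476] base c [583.42673299  99.9613969 ] size 145.3833916254653 111.97574391895749 yaw -93.57262717923328 -93.756016067714
ear [577.99814807  27.33166339] -94.34724836249961 62.42137992069202
lug [614.97388458  94.25521813] 8.261462804394453 32.582249373070134 notch [539.12358535  82.91547317] -171.31887342315906 44.111523616157136
diam 101.51693066928718 101.17957187276932
side lug [615.41907888  94.54845965 110.29287333]
side cover [array([625.10593192, 117.8449031 ]), array([538.62041094,  69.19439478]), array([607.59857035,  47.87312883]), array([563.48780354, 138.83900092])] lugtop [613.63503042  97.62471072 113.        ] notch [541.54495101  83.58905561  87.        ]
```

Call:
apply_moves([
  [0,0,4.87,0,0,0,0],
  [0,0,4.87,0,0,0,0],
  [0,0,4.87,0,0,0,0],
  [0,0,0,0.0232,-0.029,0,0],
  [0,0,0,0.0232,-0.029,0,0],
])

```text
t: 0.72
eef_pos: [280.4, -511.6, 404.1]
tcp_rot: [-3.141, 0.0, 0.142]
ft_force: [1.2, 0.5, -0.4]
opening: 0.711
```

Call:
apply_moves([
  [0,0,0,0.0232,-0.029,0,0],
  [0,0,0,0.0232,-0.029,0,0],
  [0,0,0,0.0232,-0.029,0,0],
  [0,0,0,0.0232,-0.029,0,0],
  [0,0,0,0.0232,-0.029,0,0],
])

```text
t: 1.13
eef_pos: [375.2, -349.7, 404.9]
tcp_rot: [3.141, -0.0, 0.145]
ft_force: [0.9, -0.9, 0.2]
opening: 0.355
```

Call:
apply_moves([
  [0,0,0,0.0232,-0.029,0,0],
  [0,0,0,0.0232,-0.029,0,0],
  [0,0,0,0.0232,-0.029,0,0],
  [0,0,0,0.0232,-0.029,0,0],
  [0,0,0,0.0232,-0.029,0,0],
])

```text
t: 1.55
eef_pos: [469.1, -189.4, 404.9]
tcp_rot: [3.141, -0.0, 0.145]
ft_force: [0.2, -1.4, 0.4]
opening: 0.023
```

Call:
apply_moves([
  [0,0,0,0.0232,-0.029,0,0],
  [0,0,0,0.0232,-0.029,0,0],
  [0,0,0,0.0232,-0.029,0,0],
  [0,0,0,0.0232,-0.029,0,0],
  [0,0,0,0,0,0,0],
])

```text
t: 1.97
eef_pos: [545.6, -58.6, 404.7]
tcp_rot: [-3.141, -0.001, 0.149]
ft_force: [0.2, -0.2, 0.0]
opening: 0.008
```

Call:
apply_moves([
  [0,0,0,0.0226,-0.0279,0,0],
  [0,0,0,0.0226,-0.0279,0,0],
  [0,0,0,0.0226,-0.0279,0,0],
  [0,0,0,0.0226,-0.0279,0,0],
  [0,0,0,0,0,0,0],
])

```text
t: 2.38
eef_pos: [618.8, 64.6, 404.4]
tcp_rot: [-3.141, -0.001, 0.148]
ft_force: [-0.9, -0.4, -0.2]
opening: 0.006
```

Call:
apply_moves([
  [0,0,0,0,0,0.036,0],
  [0,0,0,0,0,0.036,0],
  [0,0,0,0,0,0.036,0],
  [0,0,0,0,0,0,0],
])

```text
t: 2.72
eef_pos: [615.7, 60.1, 290.7]
tcp_rot: [-3.14, 0.01, 0.145]
ft_force: [-1.1, 0.2, -1.0]
opening: 0.004
```

Run:
```python
from h import *
s=shot('side')
cv2.imwrite('pics/s2.png',cv2.resize(s['color'][205:325,235:375],None,fx=5,fy=5,interpolation=cv2.INTER_CUBIC)[:,:,::-1])
st=env.state();print(st['eef_pos'],st['tcp_rot'],st['ft_force'])
```

```text
[616.56710517  60.10666499 294.21767396] [-3.14078169  0.00608584  0.14460529] [-0.02927872 -0.51640411  0.58712873]
```

View pics/s2.png

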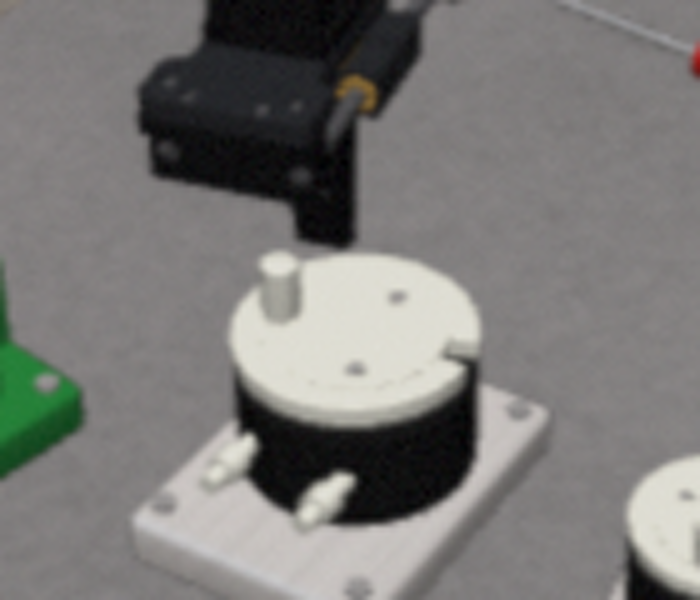

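The fingertip (crop (325,243)) hangs above the cover on the far side of the lug (crop (280,290)), with a clear gap. I'll lower it a little and let it settle.

Call:
apply_moves([
  [0,0,0,0,0,0.004,0],
  [0,0,0,0,0,0.004,0],
  [0,0,0,0,0,0,0],
  [0,0,0,0,0,0,0],
])

```text
t: 3.1
eef_pos: [617.1, 60.4, 290.1]
tcp_rot: [3.141, -0.002, 0.145]
ft_force: [0.4, -0.8, -0.3]
opening: 0.004
```

Call:
apply_moves([
  [0,0,0,0.0012,-0.005,0.004,0],
  [0,0,0,0.0013,-0.005,0,0],
  [0,0,0,0,-0.0042,0,0],
  [0,0,0,0,0,0,0],
  [0,0,0,0,0,0,0],
])

```text
t: 3.52
eef_pos: [617.4, 75.4, 284.8]
tcp_rot: [3.141, -0.0, 0.146]
ft_force: [0.5, -0.0, 0.9]
opening: 0.006
```

Call:
apply_moves([
  [0,0,-5,0.0016,-0.0029,0,0],
  [0,0,-5,0.0016,-0.0029,0,0],
  [0,0,-5,0.0016,-0.0029,0,0],
  [0,0,0,0,0,0,0],
])

```text
t: 3.85
eef_pos: [620.2, 84.7, 284.8]
tcp_rot: [3.141, -0.0, 0.411]
ft_force: [0.3, -0.2, -0.1]
opening: 0.004
```

Run:
```python
from h import *
s=shot('side')
cv2.imwrite('pics/s3.png',cv2.resize(s['color'][205:325,235:375],None,fx=5,fy=5,interpolation=cv2.INTER_CUBIC)[:,:,::-1])
st=env.state();print(st['eef_pos'],st['tcp_rot'],st['ft_force'])
```

```text
[620.1243782   84.49368428 284.74575683] [ 3.14141373e+00 -7.79900922e-05  4.05510659e-01] [0.23910001 0.48231476 0.6531163 ]
```

View pics/s3.png

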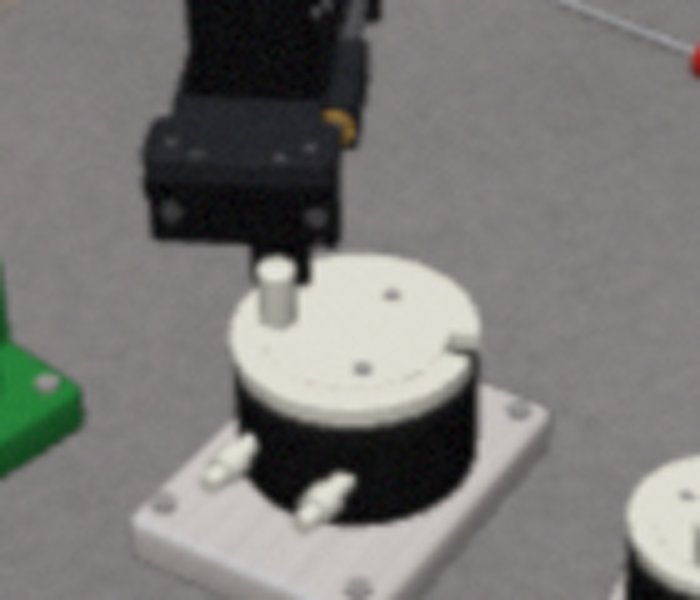

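The lug moved slightly to (277,290), so the finger is touching it with about 11° of lag. I'll keep going along the arc.

Call:
apply_moves([
  [0,0,-5,0.0016,-0.0029,0,0],
  [0,0,-5,0.0016,-0.0029,0,0],
  [0,0,-5,0.0016,-0.0029,0,0],
  [0,0,-5,0.0016,-0.0029,0,0],
  [0,0,-5,0.0016,-0.0029,0,0],
])

```text
t: 4.32
eef_pos: [619.1, 100.6, 284.8]
tcp_rot: [3.141, -0.001, 0.844]
ft_force: [1.3, -0.3, -0.4]
opening: 0.006
```

Call:
apply_moves([
  [0,0,-5,0.0016,-0.0029,0,0],
  [0,0,-5,0.0016,-0.0029,0,0],
  [0,0,-5,0.0016,-0.0029,0,0],
  [0,0,-5,0.0016,-0.0029,0,0],
  [0,0,-5,0.0016,-0.0029,0,0],
])

```text
t: 4.73
eef_pos: [611.0, 115.1, 284.9]
tcp_rot: [3.14, -0.001, 1.28]
ft_force: [2.4, 1.1, -0.0]
opening: 0.004
```

Call:
apply_moves([
  [0,0,0,0,0,0,0],
])

```text
t: 4.82
eef_pos: [610.7, 115.4, 284.9]
tcp_rot: [3.141, -0.0, 1.28]
ft_force: [1.0, 0.5, -0.3]
opening: 0.004
```

Run:
```python
from h import *
s=shot('side')
cv2.imwrite('pics/s4.png',cv2.resize(s['color'][205:325,235:375],None,fx=5,fy=5,interpolation=cv2.INTER_CUBIC)[:,:,::-1])
st=env.state();print(st['eef_pos'],st['tcp_rot'],st['ft_force'])
```

```text
[610.78944498 115.16337981 284.87456937] [ 3.14108091e+00 -1.78963250e-04  1.27562184e+00] [ 1.02919437  1.07024515 -0.28114319]
```

View pics/s4.png

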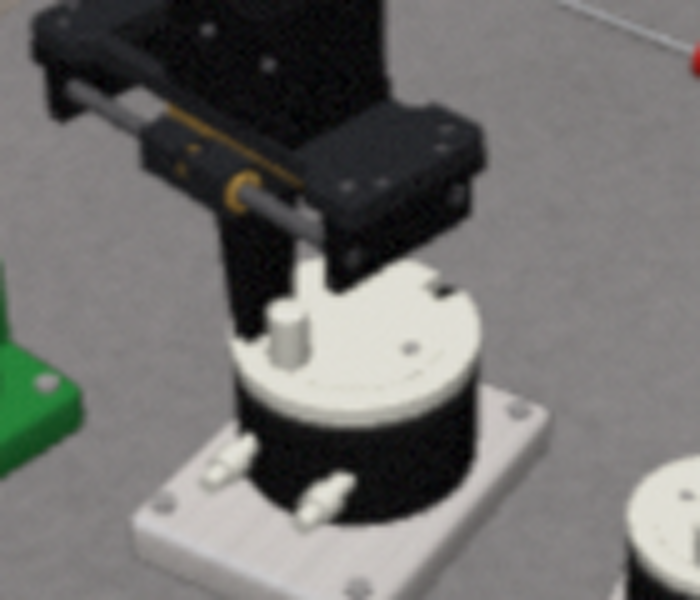

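Run:
```python
from h import *
s=shot('side')
for q in ((287,306),(280,263)):
    L=onz(s,*crop2px(*q,235,205,5),113)[:2]; v=L-[583,90]-np.array([-1.4,3.4])
    print(L,v,np.linalg.norm(v),np.degrees(np.arctan2(v[1],v[0])))
```

```text
[597.33012993 119.64322834] [15.73012993 26.24322834] 30.596470730870216 59.06162590172587
[613.97379351  97.05707807] [32.37379351  3.65707807] 32.57969806801768 6.445046839429774
```

Call:
apply_moves([
  [0,0,-5,0.0016,-0.0029,0,0],
  [0,0,-5,0.0016,-0.0029,0,0],
  [0,0,-5,0.0016,-0.0029,0,0],
  [0,0,-5,0.0016,-0.0029,0,0],
  [0,0,-4,0.0013,-0.0023,0,0],
])

```text
t: 5.33
eef_pos: [598.1, 124.3, 284.8]
tcp_rot: [3.141, 0.0, 1.698]
ft_force: [1.7, 1.6, 0.7]
opening: 0.005
```

Call:
apply_moves([
  [0,0,0,0,0,0,0],
  [0,0,0,0,0,0,0],
])

```text
t: 5.5
eef_pos: [598.0, 124.3, 284.7]
tcp_rot: [-3.141, 0.0, 1.693]
ft_force: [0.6, 0.9, 0.3]
opening: 0.007
```

Run:
```python
from h import *
s=shot('side'); t=shot('top')
a=cv2.resize(s['color'][215:315,245:365],None,fx=5,fy=5,interpolation=cv2.INTER_CUBIC)
b=cv2.resize(t['color'][222:302,230:330],None,fx=5,fy=5,interpolation=cv2.INTER_CUBIC)
m=np.zeros((500,800,3),np.uint8); m[:400,300:800]=b; cv2.imwrite('pics/t5.png',b[:,:,::-1]); cv2.imwrite('pics/s5.png',a[:,:,::-1])
st=env.state();print(st['eef_pos'],st['tcp_rot'],st['ft_force'],st['joints'], t['color'][222:302,230:330].mean((0,1)))
```

```text
[598.07194096 124.2147178  284.63402323] [-3.14120637e+00  1.51253053e-04  1.69422486e+00] [ 0.41027114  0.47167492 -0.18842869] [ 9.67068366e-02  6.09211194e-01  1.71101459e+00 -2.20553841e-04
  8.21748987e-01 -2.65714550e-02] [77.1535   73.92925  72.131875]
```

Call:
apply_moves([
  [0,0,0,0,0.012,0,0],
  [0,0,0,0,0.004,-0.02,0],
  [0,0,0,0,0,-0.035,0],
  [0,0,0,0,0,-0.035,0],
  [0,0,0,-0.03,0,0,0],
])

```text
t: 6.02
eef_pos: [618.0, 99.5, 381.1]
tcp_rot: [3.133, -0.0, 1.699]
ft_force: [1.1, -0.4, 0.4]
opening: 0.005
```

Call:
apply_moves([
  [0,0,0,-0.04,0,0,0],
  [0,0,0,-0.04,0,0,0],
  [0,0,0,-0.04,0,0,0],
  [0,0,0,-0.04,0,0,0],
  [0,0,0,-0.04,0,0,0],
])

```text
t: 6.43
eef_pos: [643.0, -103.8, 374.7]
tcp_rot: [-3.141, -0.0, 1.695]
ft_force: [1.2, 0.6, 0.4]
opening: 0.004
```

Call:
apply_moves([
  [0,0,0,-0.03,0,0,0],
  [0,0,0,0,0,0,0],
])

```text
t: 6.6
eef_pos: [647.1, -136.9, 374.3]
tcp_rot: [-3.141, 0.001, 1.691]
ft_force: [0.5, 0.6, -0.4]
opening: 0.003
```

Run:
```python
from h import *
t=shot('top')
b=cv2.resize(t['color'][222:302,230:330],None,fx=6,fy=6,interpolation=cv2.INTER_CUBIC)
cv2.imwrite('pics/t6.png',b[:,:,::-1])
st=env.state();print(st['eef_pos'],st['tcp_rot'],st['ft_force'])
```

```text
[ 646.81926055 -134.38218127  374.21366898] [-3.14099005e+00  6.36202815e-05  1.69184024e+00] [-0.37583821  0.88183951  0.01263856]
```

View pics/t6.png

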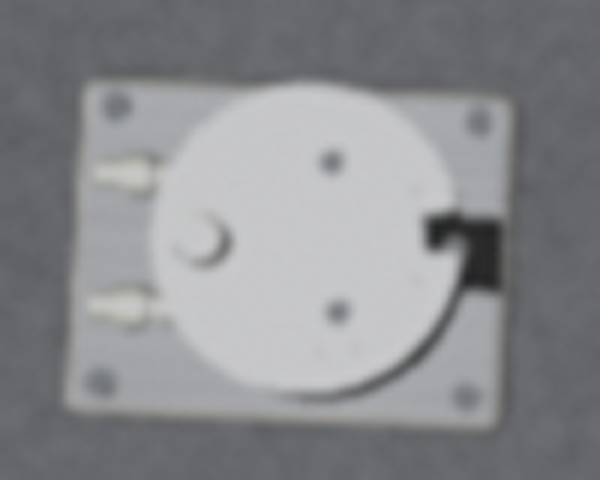

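The notch is now at about (440,232), and the light pin tip shows at its lower side, about (455,245). It still needs a few degrees the other way in the image, so I'll measure how many.

Run:
```python
from h import *
t=shot('top')
P=lambda x,y,z: onz(t,*crop2px(x,y),z)[:2]
an=lambda v: np.degrees(np.arctan2(v[1],v[0]))
C=P(307.5,240,87)
for n,p in dict(lug=P(203,238,113),notch=P(440,232,87),pin=P(455,245,77),ear=P(502,254.5,70)).items(): print(n,p,an(p-C),np.linalg.norm(p-C))
g=cv2.resize(t['color'][222:302,230:330],None,fx=6,fy=6,interpolation=cv2.INTER_CUBIC).min(2)
print(g[205:270:5,415:480:5])
h=P(331,162,87),P(338,312,87); print('holes',[(an(q-C),np.linalg.norm(q-C)) for q in h])
q=[P(235,279,87),P(385,256,87)];print('old',[(an(x-C),np.linalg.norm(x-C)) for x in q])
```

```text
lug [581.94562514 120.47243608] 91.45368988685469 30.90892916555632
notch [584.40225403  46.83379741] -87.7590269469031 42.77236925827356
pin [580.88831177  42.41031821] -92.23592438103498 47.19907152145669
ear [577.99814807  27.33166339] -94.34724836249961 62.42137992069202
[[198 198 197 195 195 192 185 172 157 152 160 165 166]
 [196 191 181 173 168 161 150 134 123 129 146 154 155]
 [193 177 151 129 118 109  98  84  80  93 115 123 124]
 [191 166 124  86  67  60  54  48  49  61  76  83  83]
 [192 164 114  66  42  39  39  39  42  47  49  52  51]
 [194 168 118  65  39  38  43  49  51  49  46  42  42]
 [194 171 121  65  38  43  56  71  77  70  57  46  41]
 [195 173 124  70  43  54  77  96 102  93  75  55  44]
 [196 178 138  92  71  83 106 121 122 110  87  61  46]
 [197 187 162 132 121 128 142 149 142 121  91  62  45]
 [198 195 184 172 168 170 176 176 160 128  90  59  44]
 [199 198 195 192 191 194 195 190 171 131  84  53  41]
 [199 199 199 198 198 200 201 195 169 122  73  47  40]]
holes [(np.float64(-17.499280892432598), np.float64(26.328401299132977)), (np.float64(-157.91753278427856), np.float64(25.284354721365744))]
old [(np.float64(117.23157615845331), np.float64(26.42121894227182)), (np.float64(-102.90464594701783), np.float64(25.537760779079562))]
```

Call:
apply_moves([
  [0,0,5.5,0,0,0,0],
  [0,0,5.5,0,0,0,0],
  [0,0,0,0.0359,-0.0157,0,0],
  [0,0,0,0.0359,-0.0157,0,0],
  [0,0,0,0.0359,-0.0157,0,0],
])

```text
t: 7.12
eef_pos: [605.8, -18.6, 374.5]
tcp_rot: [-3.141, -0.0, 1.505]
ft_force: [1.1, 0.5, -0.5]
opening: 0.006
```

Call:
apply_moves([
  [0,0,0,0.0359,-0.0157,0,0],
  [0,0,0,0.0359,-0.0157,0,0],
  [0,0,0,0.0359,-0.0157,0,0],
  [0,0,0,0.0359,-0.0157,0,0],
  [0,0,0,0,0,0,0],
])

```text
t: 7.53
eef_pos: [550.4, 132.6, 375.0]
tcp_rot: [-3.141, -0.001, 1.51]
ft_force: [-0.0, -0.1, -0.2]
opening: 0.003
```

Call:
apply_moves([
  [0,0,0,0,0,0,0],
  [0,0,0,0,0,0,0],
])

```text
t: 7.7
eef_pos: [553.1, 127.3, 374.9]
tcp_rot: [3.141, 0.0, 1.507]
ft_force: [0.4, -0.3, -0.3]
opening: 0.006
```

Call:
apply_moves([
  [0,0,0,0,0,0.03,0],
  [0,0,0,0,0,0.03,0],
  [0,0,0,0,0,0.02,0],
  [0,0,0,0,0,0.008,0],
  [0,0,0,0,0,0,0],
])

```text
t: 8.12
eef_pos: [553.6, 125.6, 285.1]
tcp_rot: [-3.138, 0.001, 1.505]
ft_force: [-0.0, -0.6, -1.3]
opening: 0.003
```

Call:
apply_moves([
  [0,0,0,0,0,0,0],
  [0,0,0,0,0,0,0],
])

```text
t: 8.28
eef_pos: [553.9, 126.1, 287.9]
tcp_rot: [3.14, -0.0, 1.505]
ft_force: [0.2, 1.1, 0.4]
opening: 0.004
```

Call:
apply_moves([
  [0,0,0,-0.002,0.002,0,0],
  [0,0,0,-0.001,0.002,0,0],
  [0,0,0,0,0.002,0,0],
  [0,0,0,0,0.002,0,0],
  [0,0,0,0,0.002,0,0],
])

```text
t: 8.7
eef_pos: [563.5, 122.8, 287.0]
tcp_rot: [3.141, -0.0, 1.506]
ft_force: [-0.1, -0.2, 0.7]
opening: 0.005
```

Call:
apply_moves([
  [0,0,0,0,0.002,0,0],
  [0,0,0,0,0.002,0,0],
  [0,0,0,0,0.001,0,0],
  [0,0,0,0,0.001,0,0],
  [0,0,0,0,0,0,0],
])

```text
t: 9.12
eef_pos: [569.3, 122.5, 286.6]
tcp_rot: [-3.141, 0.0, 1.506]
ft_force: [-1.5, 2.1, -0.2]
opening: 0.005
```

Call:
apply_moves([
  [0,0,0,0,0,0,0],
  [0,0,0,0,0,0,0],
])

```text
t: 9.28
eef_pos: [569.2, 122.4, 286.7]
tcp_rot: [-3.142, 0.0, 1.506]
ft_force: [-0.4, 1.0, -0.0]
opening: 0.004
```

Call:
apply_moves([
  [0,0,0,0,-0.01,0,0],
  [0,0,0,0,-0.004,-0.02,0],
  [0,0,0,0,0,-0.035,0],
  [0,0,0,0,0,-0.035,0],
  [0,0,0,-0.03,0,0,0],
])

```text
t: 9.7
eef_pos: [553.3, 95.9, 382.6]
tcp_rot: [3.132, -0.002, 1.509]
ft_force: [0.8, 0.5, 0.5]
opening: 0.008
```

Call:
apply_moves([
  [0,0,0,-0.04,0,0,0],
  [0,0,0,-0.04,0,0,0],
  [0,0,0,-0.04,0,0,0],
  [0,0,0,-0.04,0,0,0],
  [0,0,0,-0.04,0,0,0],
])

```text
t: 10.12
eef_pos: [539.3, -107.7, 376.9]
tcp_rot: [3.141, 0.0, 1.506]
ft_force: [1.1, -0.2, -0.2]
opening: 0.003
```

Call:
apply_moves([
  [0,0,0,-0.03,0,0,0],
  [0,0,0,0,0,0,0],
  [0,0,0,0,0,0,0],
])

```text
t: 10.37
eef_pos: [537.7, -137.4, 376.6]
tcp_rot: [-3.142, 0.0, 1.503]
ft_force: [-1.0, 0.8, -0.4]
opening: 0.004
```

Run:
```python
from h import *
t=shot('top')
b=cv2.resize(t['color'][222:302,230:330],None,fx=6,fy=6,interpolation=cv2.INTER_CUBIC)
cv2.imwrite('pics/t7.png',b[:,:,::-1])
st=env.state();print(st['eef_pos'],st['tcp_rot'],st['ft_force'])
```

```text
[ 537.9289489  -136.20002679  376.62694412] [-3.14139735e+00 -5.54918972e-05  1.50485650e+00] [ 0.0897738  -0.30108573  0.28897701]
```

View pics/t7.png

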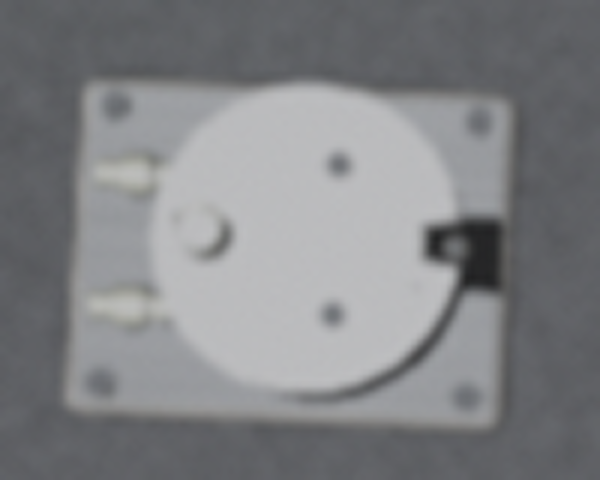

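The notch now spans about (425–465, 222–264), with the pin tip inside it at (456,247). I'll check the gaps on each side of the pin.

Run:
```python
from h import *
t=shot('top')
g=cv2.resize(t['color'][222:302,230:330],None,fx=6,fy=6,interpolation=cv2.INTER_CUBIC).min(2)
print(g[210:280:3,430:475:5])
P=lambda x,y,z: onz(t,*crop2px(x,y),z)[:2]
an=lambda v: np.degrees(np.arctan2(v[1],v[0]))
C=P(307.5,240,87)
for n,p in dict(lug=P(203,230,113),notch=P(440,242.5,87),pin=P(456,247,77),h1=P(339,164,87),h2=P(332,315,87)).items(): print(n,p,an(p-C),np.linalg.norm(p-C))
```

```text
[[189 188 188 188 182 163 145 141 143]
 [187 185 184 183 176 156 135 127 126]
 [184 182 179 176 167 147 125 112 109]
 [171 167 163 157 147 129 107  90  86]
 [154 147 142 135 124 107  87  71  64]
 [127 116 112 105  97  84  68  54  47]
 [102  87  82  78  73  66  55  44  39]
 [ 79  59  57  58  60  59  52  43  38]
 [ 67  44  45  53  63  66  60  49  40]
 [ 61  37  43  60  76  82  75  60  45]
 [ 60  37  48  70  89  96  88  70  51]
 [ 60  39  55  81 102 108  98  78  55]
 [ 58  39  58  85 107 112 102  82  58]
 [ 60  43  60  86 106 111 102  82  59]
 [ 64  48  58  81  99 106  98  79  57]
 [ 81  66  65  80  95  99  91  72  53]
 [104  88  81  86  94  94  82  64  49]
 [133 119 108 105 106  96  77  56  44]
 [154 144 135 130 124 106  77  53  41]
 [172 166 161 158 148 120  81  51  39]
 [181 178 176 174 164 132  85  50  38]
 [186 185 186 186 176 139  86  48  37]
 [188 188 190 191 180 140  84  43  33]
 [187 188 190 191 177 135  79  42  34]]
lug [584.47226789 120.44799699] 86.76973396798942 30.92367569759498
notch [581.00793425  46.89161879] -92.31010316839706 42.716551584132716
pin [580.22940046  42.09665618] -93.0146805406149 47.542593146238495
h1 [607.13498548  79.08169981] -23.2627605688472 26.564870187437673
h2 [558.37633127  82.01019634] -162.74716719081442 25.500823397457964
```

Call:
apply_moves([
  [0,0,0,0.0381,0.005,0,0],
  [0,0,0,0.0381,0.005,0,0],
  [0,0,0,0.0381,0.005,0,0],
  [0,0,0,0.0381,0.005,0,0],
  [0,0,0,0.0381,0.005,0,0],
])

```text
t: 10.88
eef_pos: [575.2, 55.7, 376.9]
tcp_rot: [3.141, 0.0, 1.508]
ft_force: [0.3, -0.2, -0.4]
opening: 0.004
```

Call:
apply_moves([
  [0,0,0,0.0381,0.005,0,0],
  [0,0,0,0,0,0,0],
  [0,0,0,0,0,0,0],
  [0,0,0,0,0,0,0],
])

```text
t: 11.22
eef_pos: [582.6, 91.1, 376.6]
tcp_rot: [-3.141, 0.0, 1.508]
ft_force: [0.3, -0.2, 0.2]
opening: 0.003
```

Call:
apply_moves([
  [0,0,0,0,0,0.03,0],
  [0,0,0,0,0,0.03,0],
  [0,0,0,0,0,0.016,0],
  [0,0,0,0,0,0.007,0],
  [0,0,0,0,0,0,0],
])

```text
t: 11.63
eef_pos: [582.9, 89.2, 292.5]
tcp_rot: [-3.139, 0.0, 1.505]
ft_force: [-0.3, 0.8, -0.5]
opening: 0.007
```

Call:
apply_moves([
  [0,0,0,0,0,0,0],
  [0,0,0,0,0,0,0],
])

```text
t: 11.8
eef_pos: [583.4, 89.7, 295.0]
tcp_rot: [3.14, -0.0, 1.506]
ft_force: [0.3, -0.0, 0.6]
opening: 0.001
```

Call:
apply_moves([
  [0,0,0,0,0,0.004,0],
  [0,0,0,0,0,0.004,0],
  [0,0,0,0,0,0.004,0],
  [0,0,0,0,0,0.004,0],
  [0,0,0,0,0,0.002,0],
])

```text
t: 12.22
eef_pos: [583.2, 90.1, 275.5]
tcp_rot: [3.141, 0.0, 1.506]
ft_force: [-0.2, -0.0, 6.4]
opening: 0.005
```

Call:
apply_moves([
  [0,0,0,0,0,0.0015,0],
  [0,0,0,0,0,0.0015,0],
  [0,0,0,0,0,0,0],
])

```text
t: 12.47
eef_pos: [583.2, 90.1, 272.7]
tcp_rot: [3.142, 0.0, 1.506]
ft_force: [-0.1, -0.4, 2.0]
opening: 0.005
```

Call:
apply_moves([
  [0,0,0,0,0,0.0015,0],
  [0,0,0,0,0,0.0015,0],
  [0,0,0,0,0,0.001,0],
  [0,0,0,0,0,0.001,0],
])

```text
t: 12.8
eef_pos: [583.2, 90.1, 268.1]
tcp_rot: [3.141, 0.0, 1.506]
ft_force: [-6.0, -0.0, 21.0]
opening: 0.003
```

Call:
apply_moves([
  [0,0,0,0,0,0.0007,0],
  [0,0,0,0,0,0,0],
])

```text
t: 12.97
eef_pos: [583.1, 90.1, 268.2]
tcp_rot: [3.141, 0.0, 1.506]
ft_force: [-4.3, -0.8, 15.5]
opening: 0.004
```

Call:
apply_moves([
  [0,0,0,0,0,0.0008,0],
  [0,0,0,0,0,0.0004,0],
  [0,0,0,0,0,0,0],
])

```text
t: 13.22
eef_pos: [583.0, 90.1, 268.0]
tcp_rot: [3.14, 0.0, 1.506]
ft_force: [-8.7, -0.3, 27.1]
opening: 0.002
```

Call:
apply_moves([
  [0,0,0,0,0,-0.005,0],
  [0,0,0,0,0,-0.02,0],
  [0,0,0,0,0,-0.04,0],
  [0,0,0,0,0,-0.04,0],
  [0,0,0,0,0,0,0],
])

```text
t: 13.63
eef_pos: [583.9, 90.2, 377.6]
tcp_rot: [3.132, -0.001, 1.506]
ft_force: [0.1, -0.5, 0.8]
opening: 0.005
```

Call:
apply_moves([
  [0,0,0,-0.04,0,0,0],
  [0,0,0,-0.04,0,0,0],
  [0,0,0,-0.04,0,0,0],
  [0,0,0,-0.04,0,0,0],
  [0,0,0,-0.04,0,0,0],
])

```text
t: 14.05
eef_pos: [569.8, -111.2, 370.6]
tcp_rot: [3.141, 0.0, 1.507]
ft_force: [0.4, -0.2, -0.3]
opening: 0.008
```

Call:
apply_moves([
  [0,0,0,-0.04,0,0,0],
  [0,0,0,0,0,0,0],
  [0,0,0,0,0,0,0],
])

```text
t: 14.3
eef_pos: [567.4, -151.3, 370.3]
tcp_rot: [-3.141, -0.0, 1.503]
ft_force: [-0.3, 0.9, 0.1]
opening: 0.005
```

Run:
```python
from h import *
t=shot('top'); s=shot('side')
b=cv2.resize(t['color'][232:292,240:320],None,fx=5,fy=5,interpolation=cv2.INTER_CUBIC)
a=cv2.resize(s['color'][245:335,255:355],None,fx=4,fy=4,interpolation=cv2.INTER_CUBIC)
m=np.zeros((360,800,3),np.uint8); m[:300,:400]=b; m[:,400:]=a
cv2.imwrite('pics/f8.png',m[:,:,::-1])
print(env.state()['t'])
```

```text
14.4
```

View pics/f8.png

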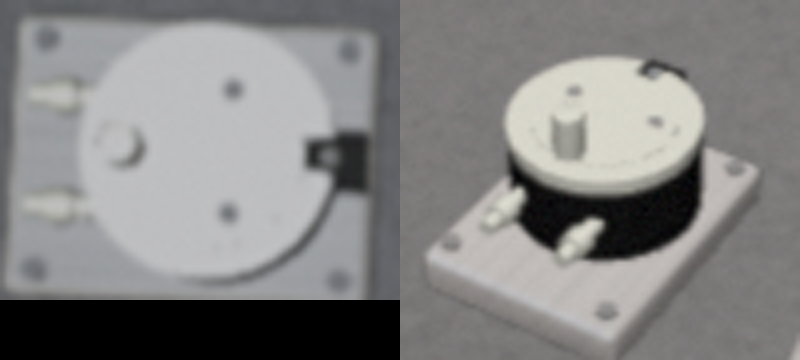

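The pin tip (330,155) sits inside the notch. In the side view the cover's far rim has dropped about 3.4 px, which fits 8–9 mm. I'm handing the job in.

```bash
python3 -c "
from cell import env
print(env.job_done())"
```

```text
the job is handed in; nothing more can be done
None
```

The pump is closed: the notch stands over the pin and the cover is pressed fully home. I handed the job in at about 14.4 s of the 58 s allowed.

- **Turning:** I pushed the lug counter-clockwise with the closed fingertips. The cover went about 6° too far, so I pushed it back from the other side.
- **Alignment before pressing:** The notch measured about -92.3° to -93.2° and the pin about -93.0°, well inside the roughly 3.5° of play. The ear and base edges gave about -94°, so those two measurements differ by roughly 1°.
- **Pressing:** I pressed on the cover's centre. It slid past the pin at low force and stopped hard with the fingertip at 78.0 mm, against 78 mm for fully home. Force then rose from 15 N to 27 N with only about 0.1 mm more travel, and never read more than that.
- **Last pictures:** The top view shows the pin inside the notch, and the side view shows the cover lower by about the right amount. The arm was clear and touching nothing. I kept clear of the cap, vial, collar and screwdriver but did not check them in a last picture.

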